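# Set the dish viewer's filter selector to orange and switch the lamp on

### The job

On the dish viewer, gently push the selector's upright tab round with the fingertips, without gripping it, until the selector points at the orange label. Then press the red button fully down to switch the lamp on, and let it come up again. Press the button only when the selector is on orange, leave the selector there, and leave the Petri dish, the red-capped vial and the blue tip box undisturbed where they are.

Things in the scene. Friction and masses are not known exactly. Their poses are not given: they have to be found in the camera images.
- viewer: The dish viewer: a white box fixed to the bench, 60 mm high. Origin at bench height straight below the selector's upright axis; z is up. In its frame it spans x -135 to 135 mm, y -135 to 275 mm; its front (-x) roughly faces the robot. A dark dial face of 128 mm radius surrounds the selector; the lit panel and the red button lie on its +y (left) part.
- selector: The rotary selector. Its origin is on its upright axis, 64 mm above the bench; its own -x axis is the way it points (towards tab and pointer). Its angle is its yaw minus the viewer's yaw, positive anticlockwise from above, between stops at -2.0 and 2.0 rad; it starts between -0.5 and 0.5. It turns stiffly by friction (2 to 3 N at the tab), has no clicks or spring, and stays where it is left.
- tab_mid (a point): Centre of the white upright tab to push, 91 mm above the bench, 70 mm from the selector's axis. The tab is 24 mm long radially, 12 mm thick in the turning direction, and stands from 70 to 112 mm above the bench. The arm under it (20 mm wide, top at 72 mm) reaches 84 mm from the axis, with a white pointer to 93 mm.
- tab_top (a point): Centre of the tab's top (with a black line along it), 112 mm above the bench. Behind it the selector's aluminium disc, 55 mm in radius, has its top 74 mm above the bench, and a grey hub of 22 mm radius rises to 82 mm.
- pointer (a point): The point the selector points at: 108 mm from its axis in the direction of the tab, on the circle on which the label centres lie.
- label_orange: The orange round label, 28 mm across, lying flat on the dial face with its top 63 mm above the bench; its centre is 108 mm from the selector's axis. The four labels sit at selector angles of about -1.75, -1.05, 1.05 and 1.75 rad, in an order that changes.
- label_green: The green round label, like the orange one.
- label_blue: The blue round label, like the orange one.
- label_white: The white round label, like the orange one.
- lamp_button (a joint): Travel of the red push button, m: 0 up, 0.006 fully down. It springs back up; fully down takes 5 N. It counts as pressed beyond 0.0045.
- lamp_button_top (a point): Centre of the top of the red button (30 mm across, in a black housing 46 mm across), pressed straight down: 82 mm above the bench when up, 76 mm when fully down; the housing's top is at 72 mm. It lies on the viewer at about (-65, 200) mm in the viewer's frame.
- dish: Loose closed Petri dish on the lit panel, 90 mm across and 15 mm high, origin at the centre of its underside, 60 mm above the bench. Leave it alone.
- vial: Loose vial with a red cap, 28 mm across and 60 mm high, standing on the bench to the right of the viewer, origin at the centre of its underside. Leave it alone.
- tip_box: Loose blue pipette-tip box, 84 x 124 mm and 63 mm high, on the bench beyond the viewer, origin at the centre of its underside. Leave it alone.

How it is judged:
On the way, in this order (a step that is already met when the one before it is completed fails the run):
1. the selector points at the orange label and rests there (horizontal distance between pointer and label_orange below 0.014 m and angular speed of selector below 0.05 rad/s and value of joint lamp_button below 0.0015 m), for 0.2 s.
2. the red button is pressed down with the selector on orange (horizontal distance between pointer and label_orange below 0.014 m and value of joint lamp_button above 0.0045 m).
At the end, for the whole second after the job is handed in: The pointer point lies within 14 mm (about 7 degrees) of the centre of the orange label and the selector is at rest; the red button has been pressed beyond 4.5 mm while so, and is up again (under 1.5 mm); the dish, vial and tip box are upright within 20 mm of where they began (all of step 1 and distance of each of dish, vial, tip_box from where it was at the start of the episode below 0.02 m and angle between each of dish, vial, tip_box's own z axis and vertical below 0.2 rad); the robot touches nothing.
It fails at once if the button is pressed while the selector is not on orange (value of joint lamp_button above 0.0045 m and not (horizontal distance between pointer and label_orange below 0.014 m)).
It fails at once if the selector is gripped or shoved hard (over 20 N on it) (contact force between the fingers and selector above 20 N).
It fails at once if the Petri dish is shifted or lifted by more than 20 mm (distance of dish from where it was at the start of the episode above 0.02 m).
It fails at once if the vial is shifted or lifted by more than 20 mm (distance of vial from where it was at the start of the episode above 0.02 m).
It fails at once if the tip box is shifted or lifted by more than 20 mm (distance of tip_box from where it was at the start of the episode above 0.02 m).
It also fails if it takes over 45 s, if anything falls off the work surface, if the arm or the gripper's body presses on something with over 40 N, if the wrist force passes 120 N, or if a joint passes its speed limit or range.

### The arm

A 6-joint arm with a two-finger parallel gripper is mounted at the origin on the work surface. World frame = base frame: x ahead of the robot, y to its left, z up, the work surface at z = 0. Lengths are in m, angles in rad, forces in N, time in s.
With the tool pointing down it reaches from about 0.35 to 0.975 m from the base axis. Payload 4.9 kg.
Tool frame: the origin (TCP) lies midway between the tips of the shut fingers; the grasp point (between the pads) lies ctrl.tcp_to_grasp behind it (ctrl.tcp_to_grasp is the distance from the TCP to the grasp point, in m); z points along the fingers, y is the direction in which the jaws open and shut (so a half turn about z gives the same grasp; the last joint's range is limited). The gripper opens to 85 mm and grips with 20 to 120 N. Pads are 22 mm wide; open, the fingers measure 114 mm over their backs; the gripper's body (76 mm by 85 mm) begins 54 mm behind the grasp point. The pads swing forward as they close: fully open they stand 13 mm farther back than shut.
Start: joints at [-1.263, 0.053, 1.613, -0, 1.476, -0.119], TCP at [0.259, -0.569, 0.231] pointing down, gripper open.
Joint ranges: [-3.01, 3.01], [-1.01, 2.22], [0.06, 2.58], [-1.02, 4.17], [0.09, 2.62], [-3.14, 3.14]. Speed limits (rad/s): [2.57, 2.57, 3.14, 3.14, 3.14, 3.14].

### API

Orientations are given as a rotation vector (axis times angle).
In Python, from station import ctrl, get_image, calibration, finish_job, models gives the robot as it stands.
- The arm moves only by the shell command python3 -m creep 'ROWS' [FORCE]. ROWS is JSON, a list of rows, each a list of 7 numbers: the opening, from 0 (shut) to 1 (fully open), then the shift along the tool's x, y, z in m, then the turn, a rotation vector about the tool's x, y, z in degrees. A call has 1 to 20 rows; each row shifts and turns the commanded pose from where the row before left it, along the tool's axes as they then stand; what a row does not reach is not made up. A row lasts 1/10 s, in which the tool goes at most 50 mm and 8.59 degrees, less where a joint would pass 70% of its speed; a pose out of reach is approached as far as the arm can. A call with a gripper value outside its range is refused whole. The fingers move at their own pace and stop on an object; FORCE is the grip in N (left out, the last holds). Time passes only in rows, so rows that do not move let the fingers close. It gives the time, the measured TCP pose, the force and the opening at its end, in the units of the state.
- ctrl.get_obs(): the state, without advancing time (a new reading comes with each control period).
- get_image(name): name is "scene" or "top"; returns the picture (420x560x3 uint8, red, green, blue); there is no depth.
- calibration(name): a dict with "mtx" (3x3 intrinsics, pixels), "k1" (the pictures are not rectified: a ray, as slopes to the right and down, at radius r is drawn at 1 + k1 r^2 times it, then the intrinsics apply), "R" (3x3) and "t" (3): a world point X has camera coordinates R X + t. Camera axes: x right, y down, z forward; pixel columns grow to the right and rows downward; lengths in m; the calibration is good to about 2 mm. A picture is of the moment at which its call begins. calibration takes no time and is no camera call.
- finish_job(): hands the job in, once; it reports no verdict.
Trained networks look in the newest picture that a camera, given by its name, has taken for a name from the list of things; names that differ only in an ending like _2 or _b are one class to them, and where a whole thing is asked for, a point or a joint stands for the part that bears it (a point fixed in the world has none). Each returns a list of dicts, best first, with "conf" (0 to 1); they miss things now and then, are a little off and sometimes report something else, mostly with a low value. They report only what shows in the picture. A call takes as long as a camera call.
- models.search_frame(camera, name): "extent" ([left, top, right, bottom] in pixels, round what is visible of it).
The state is a dict: "t": time; "q": joint angles; "dq": joint speeds; "effort": joint torques, N m; "tool_pos": TCP position; "tool_rot": TCP orientation; "contact_force": force on the tool from outside, world axes, zero at the start; "wrist_torque": the same for the moment, N m; "opening": finger opening in m.
Only numpy, scipy, OpenCV 4.12 (cv2) and the standard library are available. Lean on these libraries where they do the work, as an engineer would, in place of code of your own. Each camera call takes 0.05 s, during which the arm holds its last target. There are 200 camera calls.

## Working session

There is one attempt and no reset: what is moved stays moved. The work goes in short steps, Python scripts to look and compute and a shell command to move; the robot and the scene stay as the last step left them, time stands still between calls to the robot, and variables do not carry over. Pictures are saved under pics/ and viewed, about 8 in all and at most 12, crops included, and the job is handed in when it is done.

```bash
mkdir -p pics
cat > h.py <<'E'
import numpy as np, cv2
from station import ctrl, get_image, calibration, finish_job, models
def ray(cam,px,z):
    "pixel -> world point at height z"
    c=calibration(cam);K=np.array(c["mtx"]);R=np.array(c["R"]);t=np.array(c["t"])
    d=np.array([(px[0]-K[0,2])/K[0,0],(px[1]-K[1,2])/K[1,1]]);u=d.copy()
    for _ in range(30): u=d/(1+c["k1"]*(u@u))
    w=R.T@np.array([u[0],u[1],1]); o=-R.T@t
    return o+w*(z-o[2])/w[2]
def save(cam,n,s=1.4):
    im=get_image(cam); cv2.imwrite(f"pics/{n}.png",cv2.resize(im[:,:,::-1],None,fx=s,fy=s)); return im
E
python3 - <<'E'
from h import *
for cam in("top","scene"):
    save(cam,cam+"0")
    for n,z in dict(label_orange=.063,label_green=.063,label_blue=.063,label_white=.063,tab_top=.1,selector=.07,lamp_button_top=.08,dish=.07,vial=.06,tip_box=.06,viewer=.06).items():
        for r in models.search_frame(cam,n)[:2]:
            e=np.array(r["extent"]);c=((e[0]+e[2])/2,(e[1]+e[3])/2)
            print(cam,n,round(r["conf"],2),e.round(),ray(cam,c,z).round(3))
o=ctrl.get_obs();print(o["t"],o["tool_pos"],o["tool_rot"],ctrl.tcp_to_grasp)
E
```

```text
top label_orange 0.51 [234. 218. 252. 232.] [0.567 0.017 0.063]
top label_blue 0.56 [236. 258. 250. 272.] [0.488 0.016 0.063]
top label_white 0.67 [329. 271. 344. 289.] [ 0.462 -0.168  0.063]
top label_white 0.59 [176. 250. 193. 264.] [0.503 0.131 0.063]
top tab_top 0.93 [262. 215. 326. 292.] [ 0.514 -0.084  0.1  ]
top selector 0.71 [269. 215. 322. 288.] [ 0.517 -0.086  0.07 ]
top lamp_button_top 0.44 [176. 250. 192. 266.] [0.501 0.127 0.08 ]
top dish 0.72 [170. 169. 218. 215.] [0.63  0.115 0.07 ]
top vial 0.79 [400. 232. 416. 238.] [ 0.552 -0.308  0.06 ]
top tip_box 0.83 [284. 108. 354. 164.] [ 0.746 -0.131  0.06 ]
top viewer 0.66 [146. 151. 375. 322.] [ 0.545 -0.017  0.06 ]
scene label_orange 0.63 [303. 214. 312. 222.] [0.574 0.021 0.063]
scene label_orange 0.34 [208. 162. 394. 286.] [0.603 0.018 0.063]
scene label_blue 0.46 [313. 199. 327. 205.] [0.496 0.021 0.063]
scene label_white 0.62 [258. 171. 270. 180.] [ 0.461 -0.167  0.063]
scene tab_top 0.68 [255. 170. 304. 209.] [ 0.547 -0.073  0.1  ]
scene selector 0.96 [254. 165. 307. 208.] [ 0.495 -0.098  0.07 ]
scene lamp_button_top 0.49 [350. 207. 361. 218.] [0.514 0.125 0.08 ]
scene lamp_button_top 0.32 [260. 171. 304. 210.] [ 0.522 -0.079  0.08 ]
scene dish 0.72 [312. 228. 354. 257.] [0.635 0.117 0.07 ]
scene dish 0.32 [236. 185. 249. 191.] [ 0.552 -0.183  0.07 ]
scene vial 0.67 [195. 178. 209. 196.] [ 0.592 -0.287  0.06 ]
scene vial 0.2 [314. 198. 324. 203.] [0.488 0.015 0.06 ]
scene tip_box 0.83 [188. 223. 250. 278.] [ 0.78  -0.106  0.06 ]
scene tip_box 0.5 [256. 171. 305. 212.] [ 0.502 -0.092  0.06 ]
scene viewer 0.7 [208. 162. 396. 286.] [0.6   0.018 0.06 ]
1.2 [ 0.25870433 -0.568927    0.23133112] [3.07031831e+00 6.65177597e-01 1.10554610e-05] 0.0187
```

View pics/top0.png

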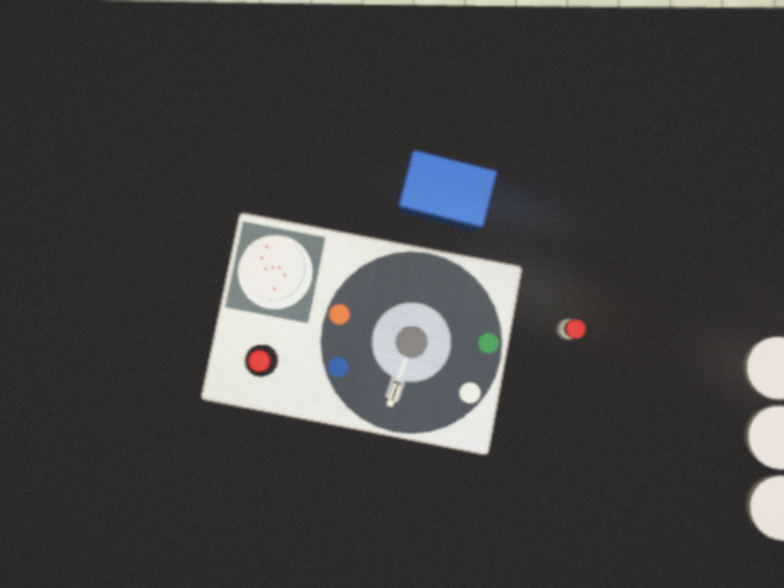

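View pics/scene0.png

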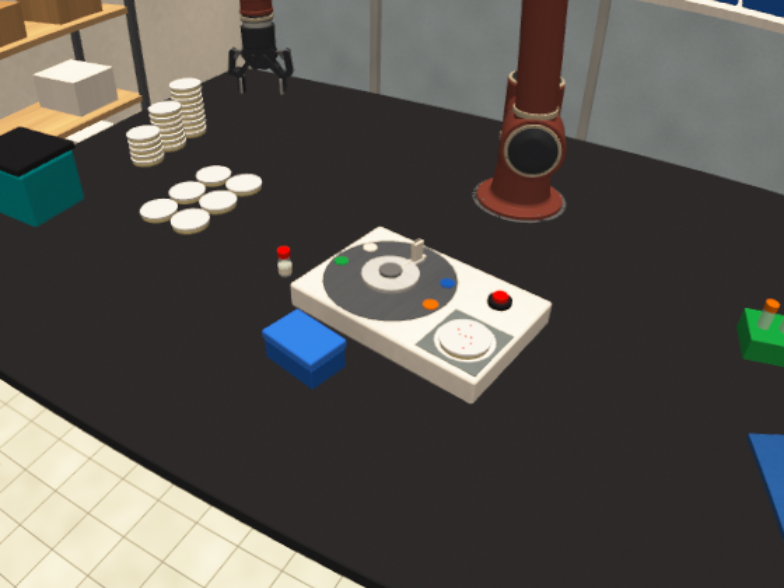

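The overhead picture shows the tab at about (394,392), the hub at (411,342), orange at (340,314), blue at (338,367) and the button at (260,361). The selector has to turn clockwise, so I'll push on the tab's right (-y) side. Next I'll measure these more precisely.

```bash
cat >> h.py <<'E'
from scipy.optimize import least_squares
def blob(im,lo,hi,roi):
    "centroid of HSV range in roi x0,y0,x1,y1"
    x0,y0,x1,y1=roi; m=cv2.inRange(cv2.cvtColor(im[y0:y1,x0:x1].copy(),cv2.COLOR_RGB2HSV),lo,hi)
    n,l,s,c=cv2.connectedComponentsWithStats(m); i=1+np.argmax(s[1:,4]); return c[i]+[x0,y0],s[i,4]
E
python3 - <<'E'
from h import *
im=get_image("top"); P={}
for n,lo,hi,roi,z in [("orange",(5,120,120),(20,255,255),(220,200,265,245),.063),("green",(40,80,60),(85,255,255),(330,225,370,260),.063),
  ("blue",(100,100,80),(125,255,255),(225,245,260,285),.063),("white",(0,0,170),(179,70,255),(320,265,349,296),.063),("button",(0,150,120),(4,255,255),(165,240,210,280),.082),
  ("vial",(0,120,100),(8,255,255),(390,220,430,250),.06)]:
    c,a=blob(im,lo,hi,roi); P[n]=ray("top",c,z); print(n,c.round(1),a,P[n].round(4))
L=np.array([P[k][:2] for k in("orange","green","blue","white")])
A=np.array([-1.75,0,0,0])
f=least_squares(lambda p:np.linalg.norm(L-p,axis=1)-.108,[.52,-.09]);ax=f.x
print("axis",ax,f.fun,"hub",ray("top",(411/1.4,342/1.4),.082))
a=lambda p:np.degrees(np.arctan2(*(p[:2]-ax)[::-1]))
for k in P:print(k,a(P[k]))
for px in [(394,392),(398,380),(389,405)]: 
    p=ray("top",np.array(px)/1.4,.112); print("tabtop?",p,a(p),np.linalg.norm(p[:2]-ax))
cv2.imwrite("pics/crop.png",cv2.resize(im[190:310,220:370,::-1],None,fx=5,fy=5,interpolation=cv2.INTER_CUBIC))
import scipy.spatial.transform as T
o=ctrl.get_obs();print(T.Rotation.from_rotvec(o["tool_rot"]).as_matrix().round(3),o["t"],o["opening"])
E
```

```text
orange [242.  224.1] 173 [0.5689 0.0192 0.063 ]
green [348.4 244.6] 170 [ 0.5315 -0.1901  0.063 ]
blue [241.1 261.8] 173 [0.4951 0.0195 0.063 ]
white [335.2 280.2] 179 [ 0.4619 -0.1647  0.063 ]
button [184.7 257.4] 202 [0.503  0.1259 0.082 ]
vial [411.  234.4] 168 [ 0.5531 -0.3131  0.06  ]
axis [ 0.53153382 -0.08212437] [-8.45832760e-06 -4.69061682e-05 -3.16129943e-05  1.20468851e-05] hub [ 0.53080172 -0.08229512  0.082     ]
orange 69.75433631152481
green -90.03670370883317
blue 109.71133936306717
white -130.13749302573078
button 97.80490476389025
vial -84.67604956017446
tabtop? [ 0.46517995 -0.06012458  0.112     ] 161.6569297620165 0.06990584846392364
tabtop? [ 0.48094754 -0.0651824   0.112     ] 161.4836684149649 0.05334793879628866
tabtop? [ 0.44813117 -0.05378229  0.112     ] 161.23109054527873 0.08808675683647844
[[ 0.91   0.414 -0.   ]
 [ 0.414 -0.91   0.   ]
 [-0.    -0.    -1.   ]] 1.25 0.08550809374771776
```

View pics/crop.png

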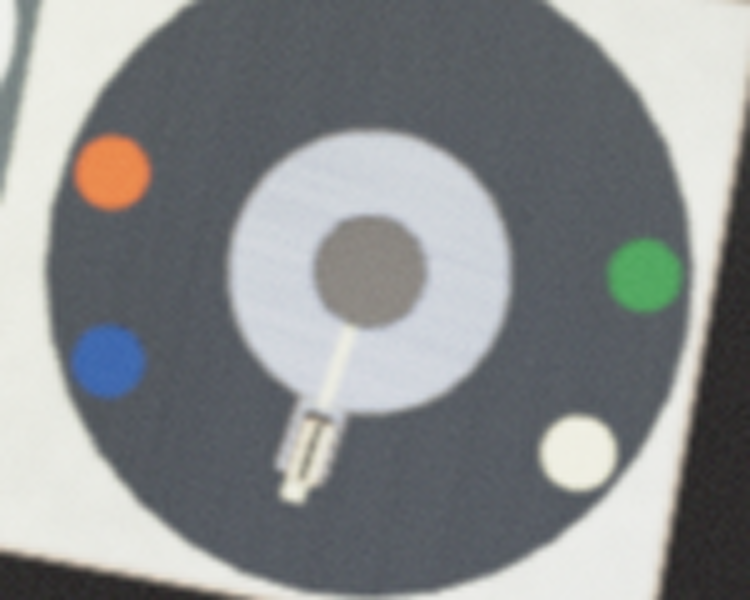

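```bash
python3 -m creep '[[0,0.0268,-0.0251,0.002,0,0,0],[0,0.0268,-0.0251,0.002,0,0,0],[0,0.0268,-0.0251,0.002,0,0,0],[0,0.0268,-0.0251,0.002,0,0,0],[0,0.0268,-0.0251,0.002,0,0,0],[0,0.0268,-0.0251,0.002,0,0,0],[0,0.0268,-0.0251,0.002,0,0,0],[0,0.0268,-0.0251,0.002,0,0,0],[0,0.0268,-0.0251,0.002,0,0,0],[0,0.0268,-0.0251,0.002,0,0,0],[0,0.0268,-0.0251,0.002,0,0,0],[0,0.0268,-0.0251,0.002,0,0,0],[0,0.0268,-0.0251,0.002,0,0,0],[0,0.0268,-0.0251,0.002,0,0,0],[0,0,0,0,0,0,-8],[0,0,0,0,0,0,-8],[0,0,0,0,0,0,-8],[0,0,0,0,0,0,-8],[0,0,0,0,0,0,-8],[0,0,0,0,0,0,-7]]' 20
cat >> h.py <<'E'
AX=np.array([.5315,-.0821])
from scipy.spatial.transform import Rotation as Ro
def rel():
    o=ctrl.get_obs();p=np.array(o["tool_pos"]);R=Ro.from_rotvec(o["tool_rot"]).as_matrix()
    d=p[:2]-AX; print("t",o["t"],"pos",p.round(4),"az",np.degrees(np.arctan2(d[1],d[0])).round(2),"r",np.linalg.norm(d).round(4),"xdir",np.degrees(np.arctan2(R[1,0],R[0,0])).round(2),"axis in tool",(R.T@np.r_[-d,0]).round(4),"tilt",R[2].round(3),"F",np.round(o["contact_force"],1),"open",round(o["opening"],4))
E
python3 -c "
from h import *
rel()"
```

```text
t: 3.25
tool_pos: [0.4548, -0.0937, 0.2034]
tool_rot: [2.545, 1.841, 0.0]
contact_force: [0.8, -0.5, -0.5]
opening: -0.0001
t 3.25 pos [ 0.4548 -0.0937  0.2034] az -171.39 r 0.0776 xdir 71.76 axis in tool [0.035  0.0692 0.    ] tilt [-0.  0. -1.] F [ 0.8 -0.5 -0.5] open -0.0001
```

```bash
python3 -m creep '[[0,0,0,0.023,0,0,0],[0,0,0,0.023,0,0,0],[0,0,0,0.023,0,0,0],[0,0,0,0.023,0,0,0],[0,0,0,0.023,0,0,0],[0,0,0,0,0,0,0],[0,0.004,0,0,0,0,0],[0,0.004,0,0,0,0,0],[0,0.004,0,0,0,0,0],[0,0.003,0,0,0,0,0],[0,0.002,0,0,0,0,0],[0,0,0,0,0,0,0]]'
python3 -c "
from h import *
rel();im=get_image('scene');cv2.imwrite('pics/c2.png',cv2.resize(im[110:290,190:400,::-1],None,fx=3.5,fy=3.3))"
```

```text
t: 4.45
tool_pos: [0.4606, -0.0774, 0.0887]
tool_rot: [2.549, 1.835, 0.001]
contact_force: [-0.1, -0.2, -0.1]
opening: -0.0001
t 4.45 pos [ 0.4606 -0.0774  0.0887] az 176.22 r 0.0711 xdir 71.48 axis in tool [0.0181 0.0688 0.0001] tilt [-0.     0.001 -1.   ] F [-0.1 -0.2 -0.1] open -0.0001
```

View pics/c2.png

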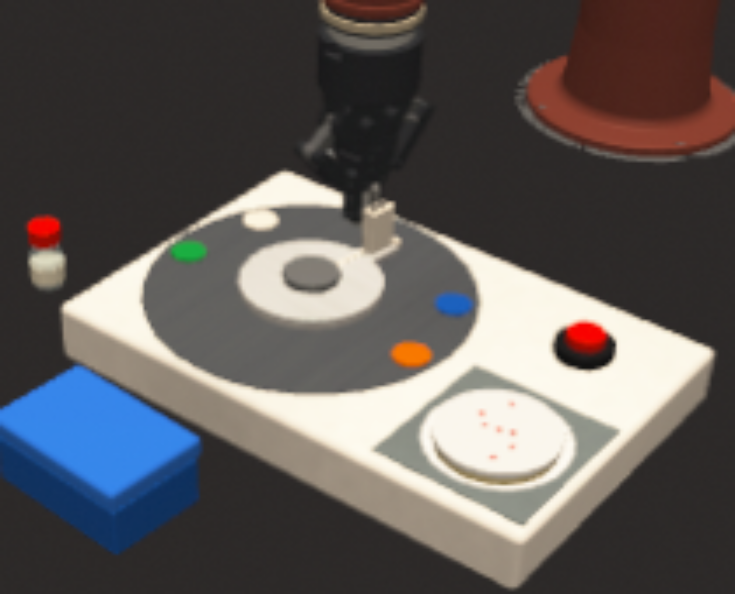

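The shut fingers stand just behind the tab at about (355,205) in the crop, right beside it at (378,225). The selector hasn't moved and the other objects look as before. Next I'll push round the arc.

```bash
python3 -m creep '[[0,0.0055,-0.0012,0,0,0,4.5],[0,0.0055,-0.0012,0,0,0,4.5],[0,0.0055,-0.0012,0,0,0,4.5],[0,0.0055,-0.0012,0,0,0,4.5],[0,0.0055,-0.0012,0,0,0,4.5],[0,0.0055,-0.0012,0,0,0,4.5],[0,0.0055,-0.0012,0,0,0,4.5],[0,0.0055,-0.0012,0,0,0,4.5]]'
cat >> h.py <<'E'
def tab():
    "top view: mean azimuth of bright pixels at tab-top/arm radius outside disc, printed; crop saved by caller"
    im=get_image("top");pts=[]
    for r in range(190,300):
        for c in range(215,375):
            p=im[r,c].astype(int)
            if p.min()>150 and np.ptp(p)<50:
                w=ray("top",(c,r),.105);d=w[:2]-AX;n=np.linalg.norm(d)
                if .062<n<.09: pts.append(np.degrees(np.arctan2(d[1],d[0])))
    print("tab az",np.round(np.median(pts),2) if pts else None,len(pts)); return im
E
python3 -c "
from h import *
rel();im=tab();cv2.imwrite('pics/c3.png',cv2.resize(im[170:310,200:370,::-1],None,fx=4,fy=4))"
```

```text
t: 5.3
tool_pos: [0.4768, -0.037, 0.0884]
tool_rot: [2.993, 0.951, -0.001]
contact_force: [-0.7, -2.2, 0.5]
opening: -0.0001
t 5.3 pos [ 0.4768 -0.037   0.0884] az 140.54 r 0.0709 xdir 35.26 axis in tool [0.0187 0.0684 0.    ] tilt [-0.001  0.001 -1.   ] F [-0.7 -2.2  0.5] open -0.0001Traceback (most recent call last):
  File "<string>", line 3, in <module>
    rel();im=tab();cv2.imwrite('pics/c3.png',cv2.resize(im[170:310,200:370,::-1],None,fx=4,fy=4))
             ~~~^^
  File "h.py", line 29, in tab
    w=ray("top",(c,r),.105);d=w[:2]-AX;n=np.linalg.norm(d)
  File "h.py", line 5, in ray
    c=calibration(cam);K=np.array(c["mtx"]);R=np.array(c["R"]);t=np.array(c["t"])
ValueError: time passes only in moves, steps and waits
```

```bash
sed -i 's/^def ray/import functools\ncalibration=functools.cache(calibration)\ndef ray/' h.py
python3 -m creep '[[0,0.0055,-0.0012,0,0,0,4.5],[0,0.0055,-0.0012,0,0,0,4.5],[0,0.0055,-0.0012,0,0,0,4.5],[0,0.0055,-0.0012,0,0,0,4.5],[0,0.0055,-0.0012,0,0,0,4.5],[0,0.0055,-0.0012,0,0,0,4.5],[0,0.0055,-0.0012,0,0,0,4.5],[0,0.0055,-0.0012,0,0,0,4.5],[0,0.0055,-0.0012,0,0,0,4.5],[0,0.0055,-0.0012,0,0,0,4.5],[0,0,0,0,0,0,0]]'
python3 -c "
from h import *
rel();im=tab();cv2.imwrite('pics/c3.png',cv2.resize(im[170:310,200:370,::-1],None,fx=4,fy=4))"
```

```text
t: 6.45
tool_pos: [0.5255, -0.0112, 0.088]
tool_rot: [-3.131, 0.26, 0.001]
contact_force: [0.1, 0.7, 0.3]
opening: 0.0004
t 6.45 pos [ 0.5255 -0.0112  0.088 ] az 94.84 r 0.0712 xdir -9.48 axis in tool [ 0.0176  0.069  -0.    ] tilt [-0.001 -0.    -1.   ] F [0.1 0.7 0.3] open 0.0004
tab az -130.54 7
```

View pics/c3.png

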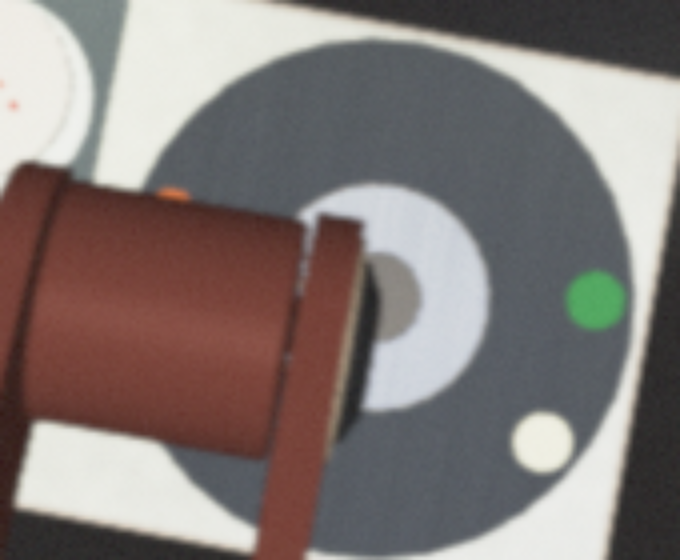

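The arm hides the tab in this view. From the tool pose the tab should be at about 80°, so about 10° is left. I'll push that slowly, then back off, rise and check.

```bash
python3 -m creep '[[0,0.0036,-0.0008,0,0,0,3],[0,0.0036,-0.0008,0,0,0,3],[0,0.0024,-0.0006,0,0,0,2],[0,0.0012,-0.0003,0,0,0,1],[0,0.0012,-0.0003,0,0,0,1],[0,0,0,0,0,0,0]]'
python3 -c "
from h import *
rel()"
python3 -m creep '[[0,-0.005,0,0,0,0,0],[0,-0.015,0,0,0,0,0],[0,-0.02,0,0,0,0,0],[0,0,0,-0.03,0,0,0],[0,0,0,-0.04,0,0,0],[0,-0.04,-0.02,-0.04,0,0,0],[0,-0.04,-0.04,0,0,0,0],[0,-0.03,-0.04,0,0,0,0],[0,0,-0.03,0,0,0,0],[0,0,0,0,0,0,0]]'
python3 -c "
from h import *
rel();im=tab();cv2.imwrite('pics/c4.png',cv2.resize(im[160:320,165:370,::-1],None,fx=3.8,fy=3.7))
im=get_image('scene');cv2.imwrite('pics/c5.png',cv2.resize(im[110:290,190:400,::-1],None,fx=3.5,fy=3.3))"
```

```text
t: 7.1
tool_pos: [0.5374, -0.0112, 0.088]
tool_rot: [-3.096, 0.532, 0.001]
contact_force: [-1.8, -0.6, -1.0]
opening: 0.0001
t 7.1 pos [ 0.5374 -0.0112  0.088 ] az 85.21 r 0.0711 xdir -19.51 axis in tool [ 0.0181  0.0688 -0.    ] tilt [-0.001  0.    -1.   ] F [-1.8 -0.6 -1. ] open 0.0001
t: 8.1
tool_pos: [0.4479, 0.153, 0.1924]
tool_rot: [-3.096, 0.525, -0.003]
contact_force: [-0.7, -0.3, 0.4]
opening: -0.0001
t 8.1 pos [0.4479 0.153  0.1924] az 109.57 r 0.2495 xdir -19.25 axis in tool [ 1.564e-01  1.944e-01 -1.000e-04] tilt [ 0.002 -0.002 -1.   ] F [-0.7 -0.3  0.4] open -0.0001
tab az 69.86 121
```

View pics/c4.png

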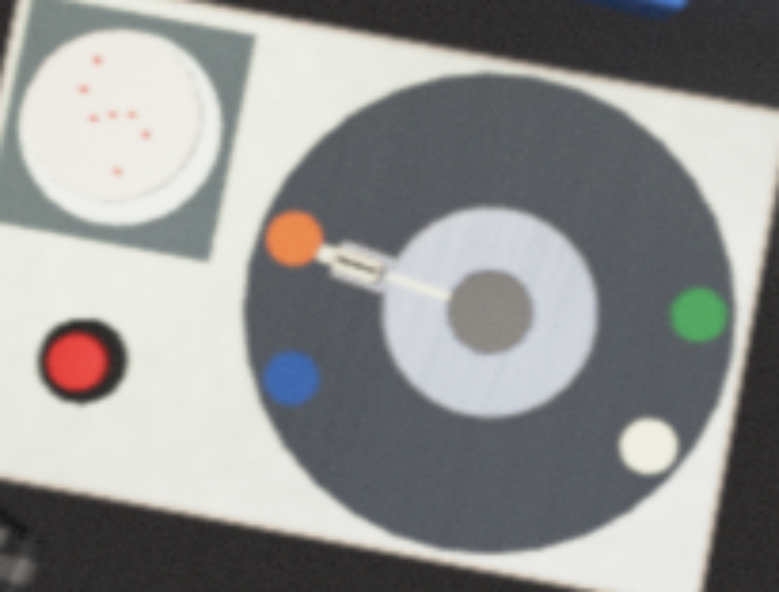

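View pics/c5.png

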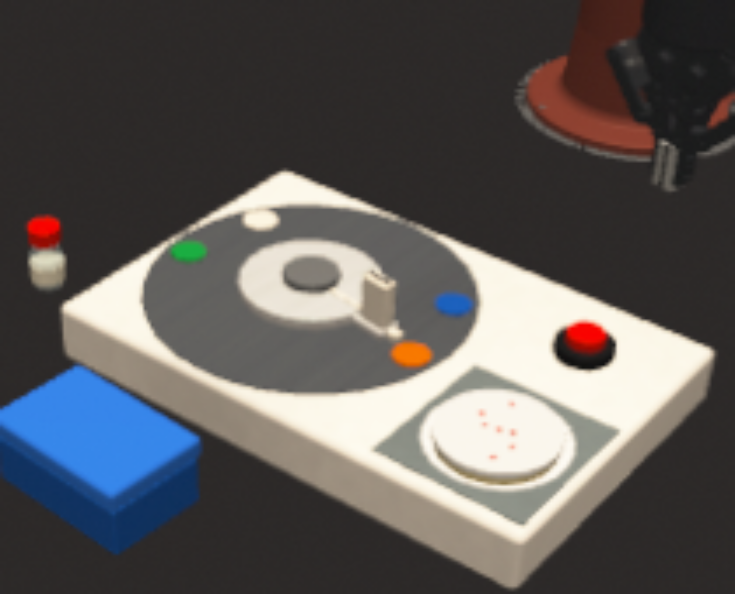

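The selector reads 69.86° against 69.75° for orange, and both views agree: the pointer runs into the orange label at (294,238) in the top crop. Dish, vial and box look untouched. Next I'll go over the button.

```bash
python3 -m creep '[[0,0.02,0.0025,0,0,0,0],[0,0.02,0.0025,0,0,0,0],[0,0.02,0.0025,0,0,0,0],[0,0,0,0.03,0,0,0],[0,0,0,0.03,0,0,0],[0,0,0,0.025,0,0,0],[0,0,0,0.015,0,0,0],[0,0,0,0.005,0,0,0],[0,0,0,0,0,0,0]]'
```

```text
t: 9.1
tool_pos: [0.5019, 0.1225, 0.0865]
tool_rot: [3.096, -0.534, -0.001]
contact_force: [-0.7, -0.0, -0.6]
opening: -0.0
```

```bash
python3 -m creep '[[0,-0.0007,-0.0035,0,0,0,0],[0,0,0,0.003,0,0,0],[0,0,0,0.002,0,0,0],[0,0,0,0.002,0,0,0],[0,0,0,0.001,0,0,0],[0,0,0,0.001,0,0,0],[0,0,0,0.001,0,0,0],[0,0,0,0,0,0,0],[0,0,0,0,0,0,0]]'
```

```text
t: 10.0
tool_pos: [0.5031, 0.1268, 0.0772]
tool_rot: [-3.095, 0.533, -0.002]
contact_force: [1.8, 2.2, 4.4]
opening: 0.0002
```

```bash
python3 -m creep '[[0,0,0,0.001,0,0,0],[0,0,0,0.0006,0,0,0],[0,0,0,0,0,0,0],[0,0,0,0,0,0,0]]'
```

```text
t: 10.4
tool_pos: [0.5031, 0.1268, 0.076]
tool_rot: [-3.095, 0.533, -0.002]
contact_force: [-0.1, 1.3, 7.6]
opening: 0.0001
```

The TCP is at 76.0 mm and the force at 7.6 N, so the button is fully down. Now I'll release it and back away.

```bash
python3 -m creep '[[0,0,0,-0.003,0,0,0],[0,0,0,-0.01,0,0,0],[0,0,0,-0.03,0,0,0],[0,0,0,-0.04,0,0,0],[0,0,0,-0.03,0,0,0],[0,-0.03,-0.02,0,0,0,0],[0,-0.03,-0.02,0,0,0,0],[0,-0.01,0,0,0,0,0],[0,0,0,0,0,0,0],[0,0,0,0,0,0,0]]'
python3 -c "
from h import *
rel();im=tab();cv2.imwrite('pics/c6.png',cv2.resize(im[100:320,130:430,::-1],None,fx=2.6,fy=2.6))"
```

```text
t: 11.4
tool_pos: [0.4496, 0.187, 0.1874]
tool_rot: [3.095, -0.533, -0.001]
contact_force: [0.6, 0.8, 0.4]
opening: -0.0
t 11.4 pos [0.4496 0.187  0.1874] az 106.93 r 0.2813 xdir -19.55 axis in tool [1.672e-01 2.262e-01 2.000e-04] tilt [-0.001  0.001 -1.   ] F [0.6 0.8 0.4] open -0.0
tab az 69.81 120
```

View pics/c6.png

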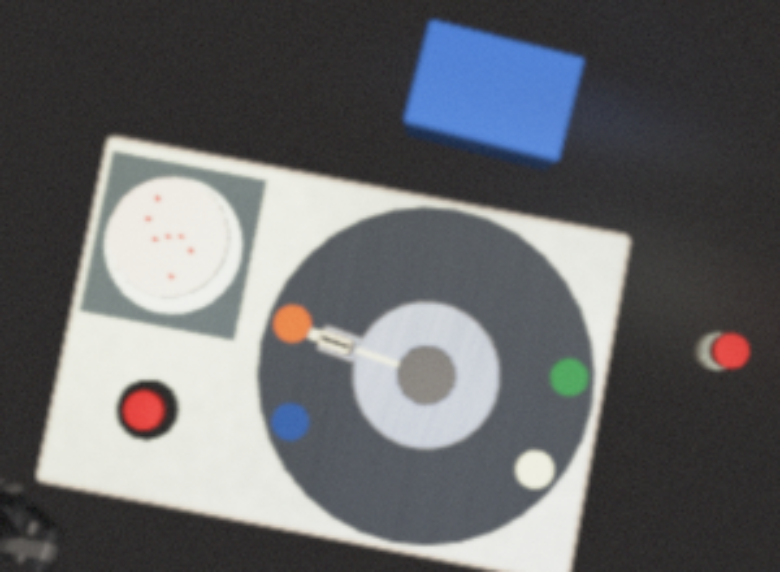

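```bash
python3 -c "
from h import *
print(finish_job())"
```

```text
the job is handed in; nothing more can be done
None
```

I pushed the selector round to orange with the shut fingertips, pressed the red button fully down, let it up again, backed away and handed the job in after about 11.5 s. The hand-in reports no verdict.

- **Selector:** the last overhead picture puts it at 69.8° and the orange label at 69.75°, so it is well inside the 7° allowed. The force readings I took while pushing were about 2 N.
- **Button:** at the bottom of the press the fingertips were 76.0 mm above the bench with 7.6 N on the tool, which matches fully down.
- **Clear of everything:** in the last picture the dish, vial and tip box look unmoved and the arm is clear; I judged this by eye and did not re-measure them.
- **Not confirmed:** I saw no clear change in the lit panel, so the lamp coming on was not seen in the images. That the button came up again is also only judged from the picture.

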